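Walk a heavy cooling block square to its fence

TASK

With the fingertips, walk the heavy aluminium cooling block across the worktop to the dark steel fence by pushing the two orange bumpers on its near corners one at a time: the left one first, then the right, then the left again, and on in turn as often as needed. Finish with its blue far face flush along the fence and the whole block within the fence's length, then back away. Only push it: do not grip it by its far face, lift it or tip it, never push both bumpers at once, and do not disturb the amber bottle, the red-capped dropper bottle or the timer.

Things in the scene. Friction and masses are not known exactly. Their poses are not given: they have to be found in the camera images.
- cold_block: loose aluminium tube-cooling block, about 0.65 to 0.95 kg, 75 (its x) x 130 (its y) x 45 mm high, eight tube holes in the top. Origin: centre of its underside, on the worktop. Its +x points to its far face, which must meet the fence; its +y is its left as seen from the robot. It starts turned counter-clockwise (left end lagging) 0.35 to 0.75 rad to the fence. It slides with friction, about 4 to 10 N to push, and stops when the push stops.
- bumper_left: orange bumper fixed on the near face of the block at its left corner: 30 mm wide (y), 34 mm high, from 5.5 to 39.5 mm above the worktop. Origin: its centre; its pushing face lies 5 mm to -x of that, 8 mm in front of the block's near face; axes as the block's
- bumper_right: the same bumper at the right corner, 96 mm from the left one, centre to centre
- far_plate: blue plate, 3 mm thick and 130 mm wide, that forms the far face of the block (included in its 75 mm); this face meets the fence and the fingers must not pull or grip on it. Origin: its centre
- far_left (a point): left end of the lower edge of the block's far face (block x +37.5, y +65 mm, underside height)
- far_right (a point): right end of the lower edge of the block's far face (block x +37.5, y -65 mm)
- fence_face (a point): dark steel angle fixed to the worktop, 270 mm long, upright 8 mm thick and 32 mm high, its flange with two round screws behind. This point: middle of its working face at worktop height; +x points into the fence (away from the block), y along it, left positive. It may be turned up to 0.2 rad either way.
- oil_bottle: loose amber bottle with black nozzle, 25 mm across, 62 mm high, left of the fence's front; origin under its centre
- dropper_red: loose white dropper bottle with red cap, 23 mm across, 68 mm high, right of the fence's front; origin under its centre
- timer: loose white timer, 64x66x20 mm, lying on the right, nearer the robot; origin under its centre

How it is judged:
On the way, in this order (a step that is already met when the one before it is completed fails the run):
1. the left bumper is pushed (contact force between the fingers and bumper_left above 1.5 N), for 0.1 s.
2. then the right bumper is pushed (contact force between the fingers and bumper_right above 1.5 N), for 0.1 s.
3. then the left bumper is pushed again (contact force between the fingers and bumper_left above 1.5 N), for 0.1 s.
At the end, for the whole second after the job is handed in: Both ends of the block's far face are within 4 mm of the fence's face, the face lies within the fence's length (2 mm over at most), and the block stands flat and at rest on the worktop (x of far_left in the frame of fence_face between -0.004 and 0.004 m and x of far_right in the frame of fence_face between -0.004 and 0.004 m and y of far_left in the frame of fence_face below 0.137 m and y of far_right in the frame of fence_face above -0.137 m and height (world z) of cold_block below 0.004 m and angle between cold_block's own z axis and vertical below 0.05 rad and linear speed of cold_block below 0.01 m/s); the robot touches nothing.
It fails at once if both bumpers are pushed at once (contact force between the fingers and bumper_left above 0.5 N and contact force between the fingers and bumper_right above 0.5 N).
It fails at once if the fingers grip or pull the block by its far face (contact force between the fingers and far_plate above 1 N).
It fails at once if the block is lifted or tipped (height (world z) of cold_block above 0.01 m or angle between cold_block's own z axis and vertical above 0.12 rad).
It fails at once if the amber bottle, the dropper bottle or the timer is disturbed (distance of any of oil_bottle, dropper_red, timer from where it was at the start of the episode above 0.012 m or angle between any of oil_bottle, dropper_red, timer's own z axis and vertical above 0.35 rad).
It also fails if it takes over 58 s, if anything falls off the work surface, if the arm or the gripper's body presses on something with over 40 N, if the wrist force passes 120 N, or if a joint passes its speed limit or range.

ROBOT

A 6-joint arm with a two-finger parallel gripper is mounted at the origin on a cart in front of the work surface, level with it; the furniture and walls round the work are solid. World frame = base frame: x ahead of the robot, y to its left, z up, the work surface at z = 0. Lengths are in m, angles in rad, forces in N, time in s.
With the tool pointing down it reaches from about 0.325 to 1 m from the base axis. Payload 5.1 kg.
Tool frame: the origin (TCP) lies midway between the tips of the shut fingers; the grasp point (between the pads) lies r.grip_depth behind it (r.grip_depth is the distance from the TCP to the grasp point, in m); z points along the fingers, y is the line along which they close (so a half turn about z gives the same grasp; the last joint's range is limited). The gripper opens to 85 mm and grips with 20 to 120 N. Pads are 22 mm wide; open, the fingers measure 114 mm over their backs; the gripper's body (76 mm by 85 mm) begins 54 mm behind the grasp point. The pads swing forward as they close: fully open they stand 13 mm farther back than shut.
Start: joints at [1.17, 0.124, 1.65, -0, 1.367, -0.083], TCP at [0.203, 0.617, 0.231] pointing down, gripper open.
Joint ranges: [-2.61, 2.61], [-1.02, 2.33], [0.03, 2.71], [-1.35, 4.49], [0.32, 2.68], [-2.91, 2.91]. Speed limits (rad/s): [2.57, 2.57, 3.14, 3.14, 3.14, 3.14].

INTERFACE

Orientations are given as a 3x3 rotation matrix whose columns are the frame's x, y, z axes.
In Python, from plant import r gives the robot as it stands.
- The arm moves only by the shell command python3 -m handwheel 'ROWS' [OPENING] [FORCE]. ROWS is JSON, a list that holds one entry, the list of rows, each a list of 6 numbers: the shift along the tool's x, y, z as a fraction of full scale, then the turn, a rotation vector about the tool's x, y, z as a fraction of full scale. A call has exactly 10 rows; each row is the pose to reach, as a shift and turn from the pose commanded when the call began, along the tool's axes at that moment; what a row does not reach only later rows make up. Full scale, the value 1, is 20 cm for a shift and pi/4 rad for a turn. A row lasts 1/10 s, in which the tool goes at most 50 mm and 8.59 degrees, less where a joint would pass 70% of its speed; a pose out of reach is approached as far as the arm can. A call with a number of a shift or a turn outside -1 to 1 is refused whole. A call with a gripper value outside its range is refused whole. OPENING is the opening, from -1 (shut) to 1 (fully open), so that 0 is half open, set as the call begins (- or left out, the last holds). The fingers move at their own pace and stop on an object; FORCE is the grip in N (left out, the last holds). Time passes only in rows, so rows that repeat a pose let the fingers close, or fill a call up. It gives the time, the measured TCP pose, the force, the opening and the grip force at its end, in the units of the state.
- r.observe(): the state, without advancing time (a new reading comes with each control period).
- r.capture(name): name is "scene" or "top"; returns (picture, depth): 480x640x3 uint8, red, green, blue; 480x640 float32, m along the optical axis (not along the pixel's ray), 0 where there is no reading.
- r.get_calibration(name): a dict with "fx", "fy", "cx", "cy" (pixels), "rvec" (rotation vector, rad) and "tvec" (3), from world to camera coordinates, as OpenCV has them. Camera axes: x right, y down, z forward; pixel columns grow to the right and rows downward; lengths in m; the calibration is good to about 2 mm. A picture is of the moment at which its call begins. get_calibration takes no time and is no camera call.
- r.sign_off(): hands the job in; it is judged then, once.
Trained networks look in the newest picture that a camera, given by its name, has taken for a name from the list of things; names that differ only in an ending like _2 or _b are one class to them, and where a whole thing is asked for, a point or a joint stands for the part that bears it (a point fixed in the world has none). Each returns a list of dicts, best first, with "p" (0 to 1); they miss things now and then, are a little off and sometimes report something else, mostly with a low value. They report only what shows in the picture. A call takes as long as a camera call.
- r.spot_in(camera, target): "at" ([x, y, z] in m, in world coordinates, good to about 4 mm: the middle of the surface that is visible of it).
- r.cut_out(camera, target): "region" (480x640 bool, what is visible of it).
- r.mark_of(camera, target): "at" ([x, y, z] in m, in world coordinates, good to about 4 mm: a listed point, or the origin of a listed thing).
The state is a dict: "time_s": time; "q": joint angles; "dq": joint speeds; "joint_efforts": joint torques, N m; "ee_pos": TCP position; "ee_rot": TCP orientation; "wrist_force": force on the tool from outside, world axes, zero at the start; "wrist_torque": the same for the moment, N m; "opening": finger opening in m; "gripper_force": force on a finger pad.
Only numpy, scipy, OpenCV 4.12 (cv2) and the standard library are available. Lean on these libraries where they do the work, as an engineer would, in place of code of your own. Each camera call takes 0.05 s, during which the arm holds its last target. There are 200 camera calls.

## Working session

There is one attempt and no reset: what is moved stays moved. The work goes in short steps, Python scripts to look and compute and a shell command to move; the robot and the scene stay as the last step left them, time stands still between calls to the robot, and variables do not carry over. Pictures are saved under pics/ and viewed, at most 10 in all, crops included, and the job is handed in when it is done.

```bash
mkdir -p pics; ls
cat > h.py <<'E'
import numpy as np,cv2
from plant import r
def cam(n):
    c=r.get_calibration(n);K=np.array([[c['fx'],0,c['cx']],[0,c['fy'],c['cy']],[0,0,1]])
    R=cv2.Rodrigues(np.array(c['rvec'],float))[0];return K,R,np.array(c['tvec'],float).ravel()
def pts(n,d,m):
    K,R,t=cam(n);v,u=np.nonzero(m&(d>0));z=d[v,u]
    p=np.stack([(u-K[0,2])/K[0,0]*z,(v-K[1,2])/K[1,1]*z,z],1);return (p-t)@R
def px(n,P):
    K,R,t=cam(n);q=(R@np.array(P,float)+t);q=K@q;return (q[:2]/q[2]).round(0)
def save(im,f): cv2.imwrite('pics/'+f,im[:,:,::-1])
E
python3 - <<'E'
from h import *
o=r.observe();print({k:np.round(v,3) for k,v in o.items()},r.grip_depth)
for c in ('top','scene'):
    im,d=r.capture(c);save(im,c+'0.png')
    K,R,t=cam(c);print(c,'pos',(-R.T@t).round(3))
    for n in ['cold_block','bumper_left','bumper_right','far_plate','far_left','far_right','fence_face','oil_bottle','dropper_red','timer']:
        print(n,[(np.round(x['at'],3).tolist(),round(x['p'],2)) for x in r.mark_of(c,n)[:2]])
E
```

```text
pics
{'time_s': np.float64(0.0), 'q': array([ 1.17 ,  0.124,  1.652,  0.   ,  1.367, -0.083]), 'dq': array([-0.   , -0.001, -0.   ,  0.001, -0.002,  0.   ]), 'joint_efforts': array([-1.0000e-03, -4.2360e+01, -3.6546e+01, -0.0000e+00,  7.0000e-03,
        0.0000e+00]), 'ee_pos': array([0.203, 0.617, 0.23 ]), 'ee_rot': array([[-0.95 ,  0.312, -0.001],
       [ 0.312,  0.95 , -0.002],
       [ 0.   , -0.002, -1.   ]]), 'wrist_force': array([-0.318, -0.432, -0.35 ]), 'wrist_torque': array([ 0.031, -0.014,  0.03 ]), 'gripper_force': np.float64(0.0), 'opening': np.float64(0.085)} 0.0187
top pos [ 0.281 -0.077  1.425]
cold_block [([0.539, 0.021, 0.005], 0.63)]
bumper_left [([0.476, 0.017, 0.022], 0.6)]
bumper_right [([0.553, -0.04, 0.02], 0.51)]
far_plate [([0.561, 0.048, 0.023], 0.52)]
far_left [([0.502, 0.091, 0.002], 0.77)]
far_right [([0.61, 0.011, 0.004], 0.73)]
fence_face [([0.676, 0.021, -0.001], 0.66)]
oil_bottle [([0.677, 0.212, -0.002], 0.48)]
dropper_red [([0.613, -0.179, 0.002], 0.56)]
timer [([0.427, -0.357, -0.003], 0.67), ([0.677, 0.02, 0.002], 0.51)]
scene pos [0.25  0.588 0.889]
cold_block [([0.533, 0.021, 0.001], 0.75)]
bumper_left [([0.472, 0.018, 0.025], 0.62)]
bumper_right [([0.554, -0.039, 0.021], 0.43)]
far_plate [([0.558, 0.055, 0.029], 0.9), ([0.678, 0.218, -0.001], 0.46)]
far_left [([0.511, 0.089, 0.005], 0.79)]
far_right [([0.614, 0.013, 0.001], 0.66)]
fence_face [([0.682, 0.02, 0.0], 0.91)]
oil_bottle [([0.674, 0.216, 0.002], 0.8)]
dropper_red [([0.431, -0.356, -0.004], 0.56), ([0.613, -0.177, -0.001], 0.46)]
timer [([0.432, -0.356, -0.001], 0.63)]
```

View pics/top0.png

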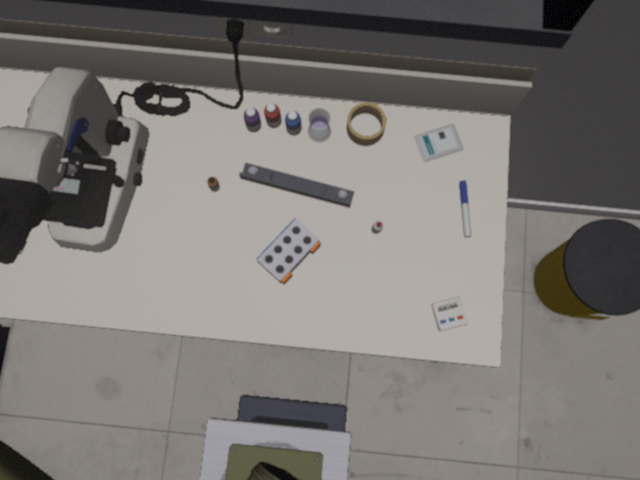

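```bash
cat >> h.py <<'E'
def block(c='top',verbose=True):
    "fit top face of block from depth: rectangle 75x130 at z=45mm"
    im,d=r.capture(c)
    P=pts(c,d,d>0);idx=(P[:,2]>.036)&(P[:,2]<.056)&(np.abs(P[:,0]-.58)<.2)&(np.abs(P[:,1]-.02)<.15)
    Q=P[idx,:2]
    return im,d,Q
E
python3 - <<'E'
from h import *
im,d=r.capture('top')
P=pts('top',d,d>0)
near=(np.abs(P[:,0]-.6)<.25)&(np.abs(P[:,1]-.02)<.26);P=P[near]
print('table z',np.median(P[P[:,2]<.01][:,2]))
Q=P[(P[:,2]>.038)&(P[:,2]<.052)&(P[:,0]<.66)&(abs(P[:,1]-.02)<.13)]
print(len(Q),cv2.minAreaRect(Q[:,:2].astype(np.float32)),Q.mean(0))
F=P[(P[:,2]>.024)&(P[:,2]<.037)&(P[:,0]>.6)]
print(len(F),cv2.minAreaRect(F[:,:2].astype(np.float32)),cv2.boxPoints(cv2.minAreaRect(F[:,:2].astype(np.float32))).round(3).tolist())
for n in ['cold_block','far_plate','bumper_left','bumper_right','fence_face']:
    x=r.cut_out('top',n)
    for y in x[:2]:
        A=pts('top',d,y['region']);print(n,round(y['p'],2),len(A),A.mean(0).round(3),np.percentile(A[:,2],[5,95]).round(3),cv2.minAreaRect(A[:,:2].astype(np.float32)))
E
```

```text
table z 0.0008443468181425675
1548 ((0.5758206844329834, -0.011760145425796509), (0.08384140580892563, 0.23533250391483307), 53.283233642578125) [0.53474237 0.02157513 0.04504586]
716 ((0.7504445314407349, 0.001514330506324768), (0.4100159704685211, 0.24149347841739655), 80.83988189697266) [[0.5989999771118164, -0.18199999630451202], [0.8370000123977661, -0.2199999988079071], [0.9020000100135803, 0.1850000023841858], [0.6639999747276306, 0.22300000488758087]]
cold_block 0.85 2123 [0.533 0.02  0.04 ] [0.021 0.049] ((0.5336320400238037, 0.019575156271457672), (0.08451887965202332, 0.13107360899448395), 53.452476501464844)
bumper_right 0.38 60 [ 0.548 -0.039  0.036] [0.021 0.043] ((0.5486632585525513, -0.03884102404117584), (0.008559156209230423, 0.027267375960946083), 53.34579086303711)
fence_face 0.94 2012 [0.697 0.02  0.014] [0.001 0.035] ((0.699825644493103, 0.021458230912685394), (0.2724403440952301, 0.04992854222655296), 80.2407455444336)
```

```bash
cat >> h.py <<'E'
from math import *
C0=(.537,.022,.932); F=(.679,.020,-.170)   # block pose, fence pose
def loc(C,x,y): return np.array([C[0]+x*cos(C[2])-y*sin(C[2]),C[1]+x*sin(C[2])+y*cos(C[2])])
def go(x,y,z,yaw):
    "fractions of shift (tool axes) and turn for TCP at x,y,z with tool +x at yaw"
    o=r.observe();R=np.array(o['ee_rot']);s=R.T@(np.array([x,y,z])-o['ee_pos'])/.2
    w=np.array([[cos(yaw),sin(yaw),0],[sin(yaw),-cos(yaw),0],[0,0,-1]]).T
    t=cv2.Rodrigues(R.T@w)[0].ravel()/(pi/4)
    print('t',round(o['time_s'],2),'pos',np.round(o['ee_pos'],4),'yaw',round(atan2(R[1,0],R[0,0]),3),'shift',s.round(3),'turn',t.round(3))
E
python3 - <<'E'
from h import *
go(.456,-.007,.2,.932)
p=loc(C0,-.0715,.048);print(p)
for c in('top','scene'): print([px(c,[*loc(C0,a,b),0.045]).tolist() for a,b in((-.0375,.065),(.0375,.065),(.0375,-.065),(-.0375,-.065))], [px(c,[*loc(F,0,b),0.03]).tolist() for b in(-.135,.135)])
E
```

```text
t 1.4 pos [0.2031 0.6174 0.2313] yaw 2.824 shift [-2.177 -2.571  0.157] turn [-0.     0.     2.409]
[ 0.45583452 -0.00678218]
[[280.0, 281.0], [256.0, 259.0], [295.0, 217.0], [320.0, 239.0]] [[352.0, 205.0], [240.0, 176.0]]
[[355.0, 306.0], [319.0, 320.0], [291.0, 271.0], [324.0, 258.0]] [[301.0, 228.0], [214.0, 310.0]]
```

View pics/scene0.png

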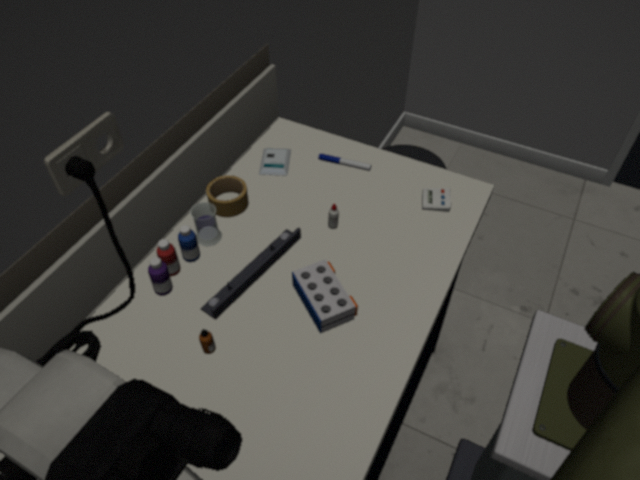

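```bash
python3 -m handwheel '[[[-0.08,-0.1,0,0,0,0.1],[-0.17,-0.2,0,0,0,0.2],[-0.25,-0.3,0,0,0,0.3],[-0.34,-0.4,0,0,0,0.4],[-0.42,-0.5,0,0,0,0.5],[-0.51,-0.6,0,0,0,0.6],[-0.6,-0.7,0,0,0,0.7],[-0.68,-0.8,0,0,0,0.8],[-0.76,-0.9,0,0,0,0.9],[-0.85,-1,0,0,0,1]]]' -1 60; python3 -c "
from h import *
go(.456,-.007,.15,.932)"
```

```text
time_s: 2.4
ee_pos: [0.3023, 0.3734, 0.2315]
ee_rot: [[-0.448, 0.894, 0.0], [0.894, 0.448, 0.0], [0.0, 0.0, -1.0]]
wrist_force: [-0.0, 0.6, -0.0]
opening: 0.0001
gripper_force: 0.0
t 2.4 pos [0.3023 0.3734 0.2315] yaw 2.036 shift [-2.045 -0.166  0.407] turn [ 0.    -0.     1.405]
```

```bash
python3 -m handwheel '[[[-0.1,0,0,0,0,0.1],[-0.2,0,0.04,0,0,0.2],[-0.3,-0.02,0.08,0,0,0.3],[-0.4,-0.03,0.12,0,0,0.4],[-0.5,-0.04,0.16,0,0,0.5],[-0.6,-0.05,0.2,0,0,0.6],[-0.7,-0.06,0.24,0,0,0.7],[-0.8,-0.07,0.26,0,0,0.8],[-0.9,-0.08,0.28,0,0,0.9],[-1,-0.08,0.3,0,0,1]]]'; python3 -c "
from h import *
go(.456,-.007,.15,.932)"
```

```text
time_s: 3.4
ee_pos: [0.3781, 0.1878, 0.1713]
ee_rot: [[0.315, 0.949, 0.0], [0.949, -0.315, 0.0], [0.0, 0.0, -1.0]]
wrist_force: [0.4, -0.8, 0.7]
opening: -0.0001
gripper_force: 0.0
t 3.4 pos [0.3781 0.1878 0.1713] yaw 1.25 shift [-0.801  0.677  0.106] turn [ 0.    -0.     0.405]
```

```bash
python3 -m handwheel '[[[-0.1,0.08,0.02,0,0,0.05],[-0.2,0.17,0.04,0,0,0.1],[-0.3,0.25,0.06,0,0,0.15],[-0.4,0.34,0.08,0,0,0.2],[-0.5,0.42,0.1,0,0,0.25],[-0.6,0.51,0.1,0,0,0.3],[-0.7,0.59,0.1,0,0,0.35],[-0.8,0.67,0.1,0,0,0.4],[-0.8,0.67,0.1,0,0,0.4],[-0.8,0.67,0.1,0,0,0.4]]]'; python3 -c "
from h import *
go(.456,-.007,.018,.932)
for c in ('top',):
  im,d=r.capture(c);save(cv2.resize(im[180:320,220:400],None,fx=4,fy=4),'a.png')"
```

```text
time_s: 4.4
ee_pos: [0.4553, -0.0054, 0.1514]
ee_rot: [[0.591, 0.806, -0.0], [0.806, -0.591, 0.0], [0.0, -0.0, -1.0]]
wrist_force: [-0.6, 0.8, -0.3]
opening: -0.0002
gripper_force: 0.0
t 4.4 pos [ 0.4553 -0.0054  0.1514] yaw 0.938 shift [-0.004  0.008  0.667] turn [-0.    -0.     0.008]
```

View pics/a.png

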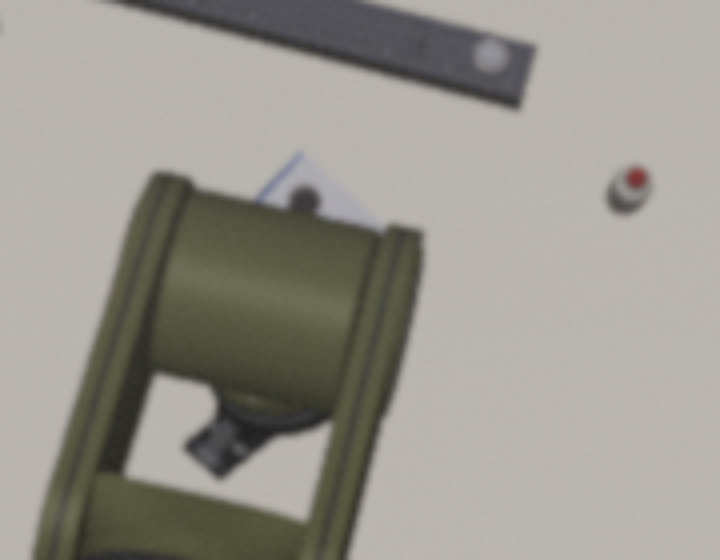

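```bash
cat >> h.py <<'E'
def push(C,s,dphi,pre=0.,n=10,a=.056,z=.018,bias=0.):
    "waypoints: block at C turns by dphi about local (0,-s*a), pushed at side s(+1 left); pre rows first approach"
    o=r.observe();R=np.array(o['ee_rot']);P0=o['ee_pos'];y0=atan2(R[1,0],R[0,0])
    I=loc(C,0,-s*a)
    for k in range(1,n+1):
        f=k/n*dphi;Ck=np.array(C,float);c,sn=cos(f),sin(f);dv=Ck[:2]-I
        Ck=np.array([I[0]+c*dv[0]-sn*dv[1],I[1]+sn*dv[0]+c*dv[1],C[2]+f])
        p=loc(Ck,-.0455-.011,s*(.048+bias))
        sh=R.T@(np.array([*p,z])-P0)/.2
        print(k,sh.round(2).tolist(),'turn',round(-((Ck[2]-y0+pi)%(2*pi)-pi)/(pi/4),2),'blk',Ck.round(3))
    return Ck
E
python3 -m handwheel '[[[0,0,0.1,0,0,0],[0,0,0.2,0,0,0],[0,0,0.3,0,0,0],[0,0,0.4,0,0,0],[0,0,0.48,0,0,0],[0,0,0.56,0,0,0],[0,0,0.62,0,0,0],[0,0,0.65,0,0,0],[0,0,0.66,0,0,0],[0,0,0.66,0,0,0]]]'; python3 -c "
from h import *
push(C0,1,-.5)"
```

```text
time_s: 5.45
ee_pos: [0.4555, -0.0051, 0.0196]
ee_rot: [[0.59, 0.807, 0.0], [0.807, -0.59, -0.0], [0.0, 0.0, -1.0]]
wrist_force: [0.8, -0.2, 0.7]
opening: -0.0
gripper_force: 0.0
1 [0.1, -0.01, 0.01] turn 0.07 blk [0.539 0.024 0.882]
2 [0.12, -0.02, 0.01] turn 0.14 blk [0.541 0.026 0.832]
3 [0.15, -0.03, 0.01] turn 0.2 blk [0.542 0.028 0.782]
4 [0.18, -0.04, 0.01] turn 0.26 blk [0.545 0.03  0.732]
5 [0.21, -0.05, 0.01] turn 0.33 blk [0.547 0.032 0.682]
6 [0.24, -0.05, 0.01] turn 0.39 blk [0.549 0.034 0.632]
7 [0.27, -0.06, 0.01] turn 0.45 blk [0.551 0.035 0.582]
8 [0.29, -0.06, 0.01] turn 0.52 blk [0.554 0.037 0.532]
9 [0.32, -0.06, 0.01] turn 0.58 blk [0.556 0.038 0.482]
10 [0.35, -0.06, 0.01] turn 0.65 blk [0.559 0.039 0.432]
```

```bash
python3 -m handwheel '[[[0.04,0,0,0,0,0],[0.07,0,0.01,0,0,0],[0.1,-0.01,0.01,0,0,0.07],[0.12,-0.02,0.01,0,0,0.14],[0.15,-0.03,0.01,0,0,0.2],[0.18,-0.04,0.01,0,0,0.26],[0.21,-0.05,0.01,0,0,0.33],[0.24,-0.05,0.01,0,0,0.39],[0.27,-0.06,0.01,0,0,0.45],[0.29,-0.06,0.01,0,0,0.52]]]'
cat >> h.py <<'E'
from scipy.optimize import least_squares
def see(c='scene'):
    im,d=r.capture(c)
    ms={n:r.mark_of(c,n)[:1] for n in ['cold_block','far_left','far_right','bumper_left','bumper_right']}
    L={'cold_block':(0,0),'far_left':(.0375,.065),'far_right':(.0375,-.065),'bumper_left':(-.0405,.048),'bumper_right':(-.0405,-.048)}
    U=[(n,ms[n][0]['at'][:2],ms[n][0]['p']) for n in ms if ms[n]]
    f=lambda C:np.concatenate([(loc(C,*L[n])-p)*1000/4 for n,p,_ in U])
    s=least_squares(f,[.58,.03,.3],loss='soft_l1');C=s.x
    print('see',c,C.round(4),'cost',round(s.cost,2),[(n,np.round(f(C)[2*i:2*i+2]*4,0).tolist(),round(p,2)) for i,(n,_,p) in enumerate(U)])
    for a,y in(('L',.065),('R',-.065)):
        q=loc(C,.0375,y)-np.array(F[:2]);print(a,'fence xy mm',(1000*np.array([q[0]*cos(F[2])+q[1]*sin(F[2]),-q[0]*sin(F[2])+q[1]*cos(F[2])])).round(1))
    print('t',r.observe()['time_s']);return im,d,C
E
python3 - <<'E'
from h import *
im,d,C=see();save(cv2.resize(im[180:380,180:430],None,fx=3,fy=3),'b.png')
see('top');go(.5,0,.02,0)
E
```

```text
time_s: 6.45
ee_pos: [0.4797, 0.0491, 0.0175]
ee_rot: [[0.863, 0.505, -0.001], [0.505, -0.863, -0.001], [-0.002, -0.0, -1.0]]
wrist_force: [-3.3, -1.5, 2.5]
opening: -0.0004
gripper_force: 1.9
see scene [0.5538 0.0331 0.503 ] cost 1.54 [('cold_block', [4.0, -3.0], 0.98), ('far_left', [-3.0, 0.0], 0.84), ('far_right', [-4.0, 1.0], 0.58), ('bumper_left', [3.0, 1.0], 0.57)]
L fence xy mm [-136.8   65.9]
R fence xy mm [-55.7 -35.8]
t 6.75
see top [0.5534 0.0337 0.4769] cost 0.11 [('cold_block', [0.0, -0.0], 0.87), ('far_right', [-2.0, -0.0], 0.71), ('bumper_right', [1.0, 0.0], 0.59)]
L fence xy mm [-135.3   66.8]
R fence xy mm [-57. -37.]
t 7.05
t 7.05 pos [0.48   0.0485 0.0174] yaw 0.53 shift [-0.036  0.26  -0.013] turn [ 0.    -0.     0.675]
```

View pics/b.png

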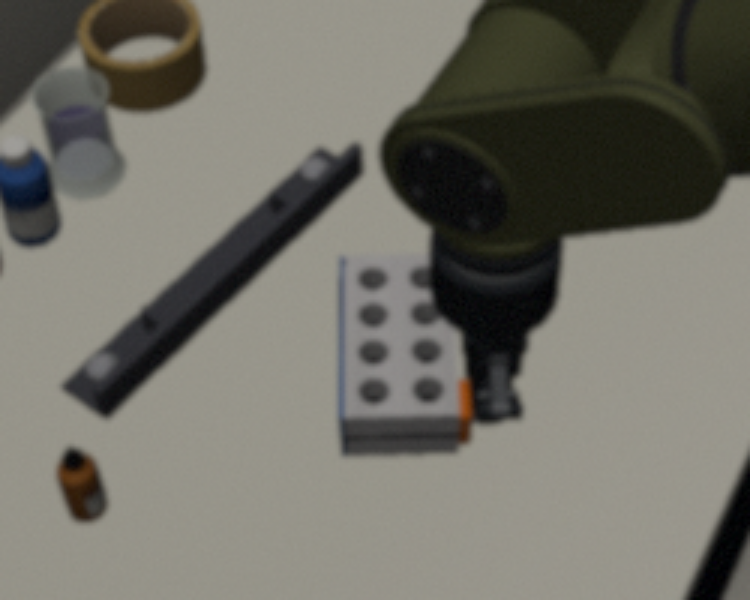

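```bash
python3 -c "
from h import *
push((.5536,.0335,.487),1,-.5)"
```

```text
1 [0.03, -0.01, -0.0] turn 0.12 blk [0.556 0.035 0.437]
2 [0.06, -0.02, -0.0] turn 0.18 blk [0.559 0.036 0.387]
3 [0.09, -0.03, -0.0] turn 0.25 blk [0.561 0.037 0.337]
4 [0.12, -0.04, -0.0] turn 0.31 blk [0.564 0.038 0.287]
5 [0.15, -0.05, -0.0] turn 0.37 blk [0.567 0.038 0.237]
6 [0.18, -0.05, -0.0] turn 0.44 blk [0.569 0.039 0.187]
7 [0.21, -0.06, -0.0] turn 0.5 blk [0.572 0.039 0.137]
8 [0.24, -0.06, -0.0] turn 0.56 blk [0.575 0.04  0.087]
9 [0.26, -0.06, -0.0] turn 0.63 blk [0.578 0.04  0.037]
10 [0.29, -0.06, -0.0] turn 0.69 blk [ 0.581  0.04  -0.013]
```

Push on, then retreat behind along −x and shift right toward the other bumper.

```bash
python3 -m handwheel '[[[0.03,-0.01,0,0,0,0.1],[0.06,-0.02,0,0,0,0.18],[0.09,-0.03,0,0,0,0.25],[0.12,-0.04,0,0,0,0.31],[0.15,-0.05,0,0,0,0.37],[0.18,-0.05,0,0,0,0.44],[0.21,-0.06,0,0,0,0.5],[0.24,-0.06,0,0,0,0.56],[0.26,-0.06,0,0,0,0.63],[0.29,-0.06,0,0,0,0.69]]]'
python3 - <<'E'
from h import *
im,d,C=see();see('top')
print(loc(C,-.08,.045),loc(C,-.08,-.048))
go(*loc(C,-.08,-.048),.018,C[2])
E
```

```text
time_s: 8.05
ee_pos: [0.5226, 0.0883, 0.0169]
ee_rot: [[1.0, -0.014, -0.003], [-0.014, -1.0, -0.0], [-0.003, 0.0, -1.0]]
wrist_force: [-2.1, 0.1, 1.3]
opening: 0.0001
gripper_force: 1.4
see scene [ 0.5774  0.04   -0.0331] cost 16.26 [('cold_block', [2.0, 0.0], 0.59), ('far_left', [-4.0, 3.0], 0.91), ('far_right', [-0.0, -66.0], 0.56), ('bumper_left', [1.0, 1.0], 0.52)]
L fence xy mm [-75.2  72.1]
R fence xy mm [-57.5 -56.7]
t 8.35
see top [5.762e-01 3.860e-02 5.000e-04] cost 0.35 [('cold_block', [-2.0, 0.0], 0.93), ('far_right', [-1.0, -1.0], 0.75), ('bumper_right', [3.0, 1.0], 0.5)]
L fence xy mm [-78.6  71.3]
R fence xy mm [-56.5 -56.8]
t 8.65
[0.49896198 0.08766942] [ 0.49588362 -0.00527962]
t 8.65 pos [0.5238 0.0882 0.0173] yaw -0.011 shift [-0.134  0.469 -0.003] turn [0.    0.    0.028]
```

```bash
python3 -m handwheel '[[[-0.06,0,0,0,0,0],[-0.13,0,0,0,0,0],[-0.15,0.06,0,0,0,0],[-0.15,0.15,0,0,0,0],[-0.15,0.25,0,0,0,0],[-0.15,0.35,0,0,0,0],[-0.14,0.43,0,0,0,0],[-0.13,0.47,0,0,0,0],[-0.12,0.47,0,0,0,0],[-0.1,0.47,0,0,0,0]]]'
python3 - <<'E'
from h import *
push((.577,.039,-.015),-1,.5)
E
```

```text
time_s: 9.65
ee_pos: [0.5027, -0.0054, 0.0173]
ee_rot: [[1.0, -0.012, -0.0], [-0.012, -1.0, 0.0], [-0.0, -0.0, -1.0]]
wrist_force: [0.0, 0.1, 0.2]
opening: 0.0002
gripper_force: 0.0
1 [0.11, 0.03, -0.0] turn -0.06 blk [0.58  0.039 0.035]
2 [0.14, 0.04, -0.0] turn -0.12 blk [0.583 0.039 0.085]
3 [0.17, 0.05, -0.0] turn -0.19 blk [0.585 0.04  0.135]
4 [0.19, 0.06, -0.0] turn -0.25 blk [0.588 0.04  0.185]
5 [0.22, 0.07, -0.0] turn -0.31 blk [0.591 0.041 0.235]
6 [0.25, 0.07, -0.0] turn -0.38 blk [0.594 0.041 0.285]
7 [0.28, 0.08, -0.0] turn -0.44 blk [0.596 0.042 0.335]
8 [0.31, 0.08, -0.0] turn -0.51 blk [0.599 0.043 0.385]
9 [0.34, 0.08, -0.0] turn -0.57 blk [0.601 0.044 0.435]
10 [0.37, 0.09, -0.0] turn -0.63 blk [0.604 0.045 0.485]
```

```bash
python3 -m handwheel '[[[0.05,0.01,0,0,0,0],[0.1,0.02,0,0,0,-0.06],[0.14,0.04,0,0,0,-0.12],[0.17,0.05,0,0,0,-0.19],[0.2,0.06,0,0,0,-0.25],[0.23,0.07,0,0,0,-0.32],[0.26,0.07,0,0,0,-0.4],[0.29,0.08,0,0,0,-0.46],[0.32,0.08,0,0,0,-0.52],[0.34,0.08,0,0,0,-0.58]]]'
python3 - <<'E'
from h import *
im,d,C=see();see('top')
go(*loc(C,-.08,-.048),.018,C[2])
go(*loc(C,-.08,.048),.018,C[2])
E
```

```text
time_s: 10.65
ee_pos: [0.5709, -0.022, 0.017]
ee_rot: [[0.902, 0.433, -0.002], [0.433, -0.902, -0.001], [-0.002, -0.0, -1.0]]
wrist_force: [-3.8, -1.2, 2.7]
opening: 0.0001
gripper_force: 1.7
see scene [0.6036 0.0441 0.476 ] cost 46.09 [('cold_block', [4.0, -1.0], 0.69), ('far_left', [0.0, -0.0], 0.57), ('far_right', [-1.0, 1.0], 0.85), ('bumper_left', [-139.0, 47.0], 0.73), ('bumper_right', [2.0, -7.0], 0.41)]
L fence xy mm [-87.5  85.5]
R fence xy mm [ -9.3 -18.3]
t 10.95
see top [0.6002 0.0471 0.513 ] cost 0.13 [('cold_block', [0.0, 1.0], 0.64), ('far_left', [-0.0, -1.0], 0.68)]
L fence xy mm [-94.2  87.4]
R fence xy mm [-12.1 -13.4]
t 11.25
t 11.25 pos [ 0.5706 -0.0222  0.0174] yaw 0.444 shift [-0.1    0.024 -0.003] turn [ 0.    -0.    -0.041]
t 11.25 pos [ 0.5706 -0.0222  0.0174] yaw 0.444 shift [-0.116 -0.455 -0.003] turn [ 0.    -0.    -0.041]
```

```bash
python3 -m handwheel '[[[-0.06,0,0,0,0,0],[-0.13,0,0,0,0,-0.02],[-0.15,-0.06,0,0,0,-0.04],[-0.15,-0.15,0,0,0,-0.05],[-0.15,-0.25,0,0,0,-0.05],[-0.15,-0.35,0,0,0,-0.05],[-0.14,-0.42,0,0,0,-0.05],[-0.13,-0.46,0,0,0,-0.05],[-0.12,-0.46,0,0,0,-0.05],[-0.1,-0.46,0,0,0,-0.05]]]'
python3 - <<'E'
from h import *
push((.602,.0455,.485),1,-.6)
E
```

```text
time_s: 12.25
ee_pos: [0.5134, 0.0524, 0.0175]
ee_rot: [[0.885, 0.465, 0.0], [0.465, -0.885, -0.0], [0.0, 0.0, -1.0]]
wrist_force: [-0.1, -0.4, 0.2]
opening: 0.0
gripper_force: 0.0
1 [0.13, -0.02, -0.0] turn 0.07 blk [0.605 0.047 0.425]
2 [0.16, -0.03, -0.0] turn 0.15 blk [0.608 0.048 0.365]
3 [0.19, -0.05, -0.0] turn 0.23 blk [0.611 0.049 0.305]
4 [0.23, -0.06, -0.0] turn 0.3 blk [0.615 0.05  0.245]
5 [0.26, -0.06, -0.0] turn 0.38 blk [0.618 0.051 0.185]
6 [0.29, -0.07, -0.0] turn 0.46 blk [0.621 0.052 0.125]
7 [0.33, -0.07, -0.0] turn 0.53 blk [0.624 0.052 0.065]
8 [0.37, -0.08, -0.0] turn 0.61 blk [0.628 0.052 0.005]
9 [0.4, -0.07, -0.0] turn 0.69 blk [ 0.631  0.052 -0.055]
10 [0.44, -0.07, -0.0] turn 0.76 blk [ 0.635  0.052 -0.115]
```

```bash
python3 -m handwheel '[[[0.06,0,0,0,0,0],[0.11,-0.01,0,0,0,0.05],[0.15,-0.02,0,0,0,0.13],[0.19,-0.04,0,0,0,0.21],[0.22,-0.05,0,0,0,0.29],[0.26,-0.06,0,0,0,0.38],[0.3,-0.07,0,0,0,0.47],[0.34,-0.07,0,0,0,0.56],[0.38,-0.07,0,0,0,0.64],[0.42,-0.07,0,0,0,0.71]]]'
python3 - <<'E'
from h import *
im,d,C=see();save(cv2.resize(im[180:380,180:430],None,fx=3,fy=3),'c.png');see('top')
go(*loc(C,-.08,-.048),.018,C[2])
E
```

```text
time_s: 13.25
ee_pos: [0.5813, 0.1036, 0.017]
ee_rot: [[0.997, -0.078, -0.002], [-0.078, -0.997, -0.0], [-0.002, 0.0, -1.0]]
wrist_force: [-2.7, 0.6, 1.6]
opening: -0.0
gripper_force: 1.6
see scene [ 0.6302  0.0517 -0.1758] cost 0.27 [('cold_block', [2.0, -0.0], 0.58), ('far_left', [-2.0, -1.0], 0.62), ('bumper_left', [-0.0, 2.0], 0.49)]
L fence xy mm [-15.5  87.7]
R fence xy mm [-16.3 -42.3]
t 13.55
see top [ 0.634   0.0525 -0.1865] cost 0.34 [('cold_block', [-0.0, -2.0], 0.81), ('far_right', [-1.0, 2.0], 0.71), ('bumper_right', [2.0, 0.0], 0.56)]
L fence xy mm [-11.3  88.8]
R fence xy mm [-13.4 -41.2]
t 13.85
t 13.85 pos [0.5808 0.1036 0.0174] yaw -0.074 shift [-0.156  0.439 -0.003] turn [-0.    -0.     0.129]
```

View pics/c.png

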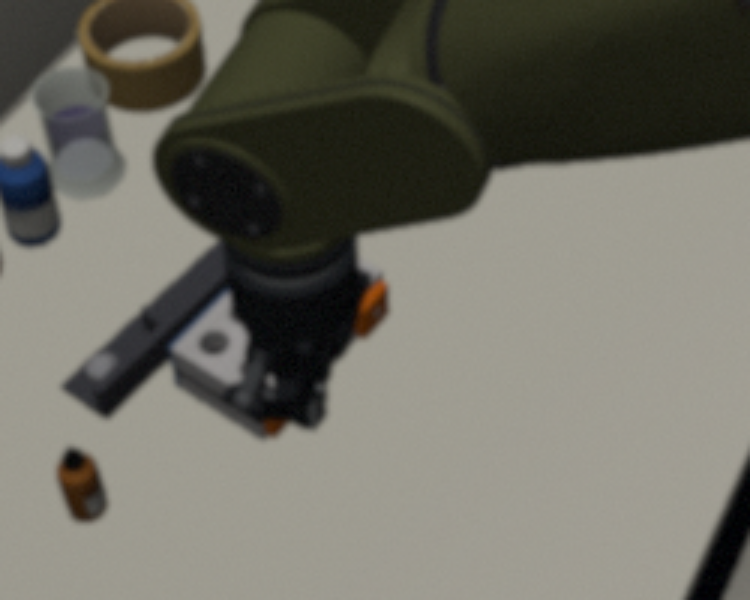

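```bash
python3 -m handwheel '[[[-0.06,0,0,0,0,0.02],[-0.13,0,0,0,0,0.04],[-0.16,0.06,0,0,0,0.06],[-0.17,0.15,0,0,0,0.08],[-0.18,0.25,0,0,0,0.1],[-0.18,0.35,0,0,0,0.12],[-0.17,0.41,0,0,0,0.13],[-0.16,0.44,0,0,0,0.13],[-0.15,0.44,0,0,0,0.13],[-0.13,0.44,0,0,0,0.13]]]'
python3 - <<'E'
from h import *
push((.632,.052,-.18),-1,.11)
E
```

```text
time_s: 14.85
ee_pos: [0.5485, 0.0181, 0.0173]
ee_rot: [[0.984, -0.176, -0.0], [-0.176, -0.984, 0.0], [-0.0, -0.0, -1.0]]
wrist_force: [0.5, 0.3, -0.8]
opening: 0.0002
gripper_force: 0.0
1 [0.1, 0.0, -0.0] turn -0.01 blk [ 0.633  0.052 -0.169]
2 [0.11, 0.0, -0.0] turn -0.02 blk [ 0.633  0.052 -0.158]
3 [0.12, 0.01, -0.0] turn -0.04 blk [ 0.634  0.052 -0.147]
4 [0.12, 0.01, -0.0] turn -0.05 blk [ 0.634  0.052 -0.136]
5 [0.13, 0.01, -0.0] turn -0.07 blk [ 0.635  0.052 -0.125]
6 [0.13, 0.02, -0.0] turn -0.08 blk [ 0.636  0.051 -0.114]
7 [0.14, 0.02, -0.0] turn -0.09 blk [ 0.636  0.051 -0.103]
8 [0.14, 0.02, -0.0] turn -0.11 blk [ 0.637  0.051 -0.092]
9 [0.15, 0.02, -0.0] turn -0.12 blk [ 0.637  0.051 -0.081]
10 [0.16, 0.03, -0.0] turn -0.14 blk [ 0.638  0.051 -0.07 ]
```

```bash
python3 -m handwheel '[[[0.04,0,0,0,0,0],[0.07,0,0,0,0,0],[0.09,0,0,0,0,-0.02],[0.1,0.01,0,0,0,-0.04],[0.11,0.01,0,0,0,-0.06],[0.12,0.01,0,0,0,-0.07],[0.13,0.01,0,0,0,-0.08],[0.14,0.02,0,0,0,-0.1],[0.145,0.02,0,0,0,-0.11],[0.15,0.02,0,0,0,-0.12]]]'
python3 - <<'E'
from h import *
im,d,C=see();see('top');print(r.observe()['wrist_force'])
go(*loc(C,-.08,.048),.018,C[2])
E
```

```text
time_s: 15.85
ee_pos: [0.5769, 0.0084, 0.0171]
ee_rot: [[0.997, -0.081, -0.001], [-0.081, -0.997, -0.0], [-0.001, 0.0, -1.0]]
wrist_force: [-2.4, -1.5, -0.5]
opening: 0.0001
gripper_force: 1.2
see scene [ 0.6369  0.0544 -0.0941] cost 0.69 [('cold_block', [2.0, -1.0], 0.55), ('far_left', [0.0, 2.0], 0.58), ('bumper_right', [-3.0, -1.0], 0.37)]
L fence xy mm [-14.8  94.4]
R fence xy mm [ -5.  -35.2]
t 16.15
see top [ 0.6383 -0.1161  0.3069] cost 0.0 [('bumper_right', [0.0, 0.0], 0.36)]
L fence xy mm [-13.6 -66.1]
R fence xy mm [  46.1 -181.6]
t 16.45
[-1.41935214 -0.20320833 -0.622097  ]
t 16.45 pos [0.5772 0.0087 0.0173] yaw -0.082 shift [-0.118 -0.497 -0.004] turn [-0.     0.     0.015]
```

```bash
python3 -m handwheel '[[[-0.06,0,0,0,0,0],[-0.12,0,0,0,0,0],[-0.15,-0.06,0,0,0,0],[-0.15,-0.15,0,0,0,0],[-0.15,-0.25,0,0,0,0],[-0.15,-0.35,0,0,0,0],[-0.15,-0.44,0,0,0,0],[-0.14,-0.49,0,0,0,0],[-0.12,-0.49,0,0,0,0],[-0.1,-0.49,0,0,0,0]]]'
python3 - <<'E'
from h import *
push((.637,.0535,-.085),1,-.11)
E
```

```text
time_s: 17.45
ee_pos: [0.5656, 0.108, 0.0174]
ee_rot: [[0.997, -0.081, 0.0], [-0.081, -0.997, -0.0], [0.0, 0.0, -1.0]]
wrist_force: [0.6, -1.2, 0.1]
opening: -0.0
gripper_force: 0.0
1 [0.1, -0.0, -0.0] turn 0.02 blk [ 0.638  0.053 -0.096]
2 [0.11, -0.0, -0.0] turn 0.03 blk [ 0.638  0.053 -0.107]
3 [0.11, -0.01, -0.0] turn 0.05 blk [ 0.639  0.053 -0.118]
4 [0.12, -0.01, -0.0] turn 0.06 blk [ 0.639  0.053 -0.129]
5 [0.13, -0.01, -0.0] turn 0.07 blk [ 0.64   0.053 -0.14 ]
6 [0.13, -0.02, -0.0] turn 0.09 blk [ 0.641  0.053 -0.151]
7 [0.14, -0.02, -0.0] turn 0.1 blk [ 0.641  0.053 -0.162]
8 [0.14, -0.02, -0.0] turn 0.12 blk [ 0.642  0.053 -0.173]
9 [0.15, -0.02, -0.0] turn 0.13 blk [ 0.642  0.053 -0.184]
10 [0.16, -0.03, -0.0] turn 0.14 blk [ 0.643  0.053 -0.195]
```

```bash
python3 -m handwheel '[[[0.04,0,0,0,0,0],[0.07,0,0,0,0,0],[0.09,0,0,0,0,0.02],[0.1,-0.01,0,0,0,0.04],[0.11,-0.01,0,0,0,0.06],[0.12,-0.01,0,0,0,0.07],[0.125,-0.01,0,0,0,0.08],[0.13,-0.02,0,0,0,0.09],[0.135,-0.02,0,0,0,0.1],[0.14,-0.02,0,0,0,0.11]]]'
python3 - <<'E'
from h import *
im,d,C=see();see('top')
E
python3 -m handwheel '[[[-0.06,0,0,0,0,0],[-0.13,0,0,0,0,0],[-0.2,0,-0.05,0,0,0],[-0.3,0,-0.15,0,0,0],[-0.4,0,-0.25,0,0,0],[-0.5,0,-0.35,0,0,0],[-0.6,0,-0.45,0,0,0],[-0.7,0,-0.5,0,0,0],[-0.8,0,-0.5,0,0,0],[-0.9,0,-0.5,0,0,0]]]'
python3 - <<'E'
from h import *
im,d,C=see();a=cv2.resize(im[200:330,200:340],None,fx=4,fy=4)
im,d,C=see('top');b=cv2.resize(im[150:280,220:360],None,fx=4,fy=4)
save(np.vstack([np.hstack([a,b])])[:,:],'d.png');print(a.shape)
cv2.imwrite('pics/d.png',cv2.resize(cv2.imread('pics/d.png'),(800,371),interpolation=cv2.INTER_AREA))
E
```

```text
time_s: 18.45
ee_pos: [0.5934, 0.1099, 0.0171]
ee_rot: [[0.986, -0.168, -0.0], [-0.168, -0.986, 0.0], [-0.001, -0.0, -1.0]]
wrist_force: [-2.8, 2.3, -0.8]
opening: 0.0002
gripper_force: 1.1
see scene [0.6234 0.0734 0.3014] cost 0.0 [('bumper_right', [-0.0, -0.0], 0.52)]
L fence xy mm [-59.9 118.1]
R fence xy mm [-0.9  2.3]
t 18.75
see top [ 0.6406  0.0516 -0.1442] cost 0.89 [('cold_block', [-3.0, 2.0], 0.97), ('far_left', [1.0, -3.0], 0.96), ('far_right', [-0.0, 3.0], 0.91), ('bumper_right', [1.0, -2.0], 0.65)]
L fence xy mm [-7.4 90.6]
R fence xy mm [ -4.  -39.3]
t 19.05
time_s: 20.05
ee_pos: [0.4156, 0.1399, 0.1183]
ee_rot: [[0.986, -0.168, 0.003], [-0.168, -0.986, 0.0], [0.003, -0.001, -1.0]]
wrist_force: [-0.4, 0.7, 0.6]
opening: 0.0001
gripper_force: 0.0
see scene [ 0.639   0.0527 -0.1989] cost 0.37 [('cold_block', [0.0, -3.0], 0.95), ('far_left', [-1.0, 1.0], 0.98), ('bumper_left', [0.0, 2.0], 0.58)]
L fence xy mm [-5.6 89.3]
R fence xy mm [ -9.4 -40.6]
t 20.35
see top [ 0.6408  0.0519 -0.1489] cost 1.0 [('cold_block', [-2.0, 0.0], 0.89), ('far_left', [3.0, -1.0], 0.72), ('far_right', [1.0, 1.0], 0.9), ('bumper_left', [-2.0, -3.0], 0.49), ('bumper_right', [0.0, 2.0], 0.41)]
L fence xy mm [-6.9 90.8]
R fence xy mm [ -4.1 -39.2]
t 20.65
(520, 560, 3)
```

View pics/d.png

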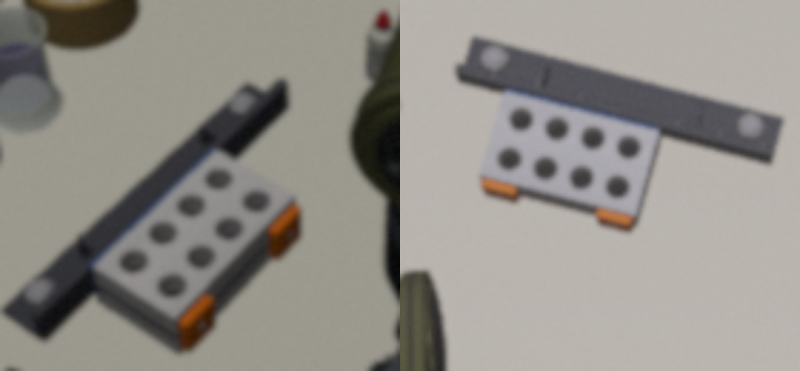

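```bash
python3 -m handwheel '[[[0.15,0,0.05,0,0,0],[0.3,0,0.15,0,0,0],[0.45,0,0.3,0,0,0],[0.6,0,0.42,0,0,0],[0.72,0,0.5,0,0,0],[0.8,0,0.5,0,0,0],[0.86,0,0.5,0,0,0],[0.89,0,0.5,0,0,0],[0.905,0,0.5,0,0,0],[0.915,0,0.5,0,0,0]]]'
python3 -m handwheel '[[[0.003,0,0,0,0,0],[0.006,0,0,0,0,0],[0.009,0,0,0,0,0],[0.011,0,0,0,0,0],[0.013,0,0,0,0,0],[0.015,0,0,0,0,0],[0.015,0,0,0,0,0],[0.015,0,0,0,0,0],[0.015,0,0,0,0,0],[0.015,0,0,0,0,0]]]'
python3 -c "
from h import *
see('top')"
```

```text
time_s: 21.65
ee_pos: [0.5957, 0.1096, 0.0176]
ee_rot: [[0.986, -0.168, -0.002], [-0.168, -0.986, 0.001], [-0.002, -0.0, -1.0]]
wrist_force: [-3.7, 1.6, 2.5]
opening: 0.0
gripper_force: 2.0
time_s: 22.65
ee_pos: [0.5986, 0.1089, 0.0174]
ee_rot: [[0.986, -0.168, -0.002], [-0.168, -0.986, 0.0], [-0.002, 0.0, -1.0]]
wrist_force: [-6.0, 2.9, 4.4]
opening: -0.0001
gripper_force: 3.5
see top [ 0.6415  0.0478 -0.1353] cost 25.47 [('cold_block', [-5.0, -3.0], 0.86), ('far_left', [-1.0, 1.0], 0.97), ('far_right', [2.0, 0.0], 0.77), ('bumper_left', [13.0, 90.0], 0.48), ('bumper_right', [-1.0, -5.0], 0.63)]
L fence xy mm [-6.4 87.3]
R fence xy mm [ -1.9 -42.6]
t 22.95
```

```bash
python3 -m handwheel '[[[0.003,0,0,0,0,0],[0.006,0,0,0,0,0],[0.009,0,0,0,0,0],[0.011,0,0,0,0,0],[0.013,0,0,0,0,0],[0.015,0,0,0,0,0],[0.015,0,0,0,0,0],[0.015,0,0,0,0,0],[0.015,0,0,0,0,0],[0.015,0,0,0,0,0]]]'
```

```text
time_s: 23.95
ee_pos: [0.5985, 0.1086, 0.0168]
ee_rot: [[0.986, -0.168, -0.01], [-0.168, -0.986, 0.0], [-0.01, 0.001, -1.0]]
wrist_force: [-15.8, 3.2, 11.0]
opening: 0.0001
gripper_force: 8.0
```

```bash
python3 -m handwheel '[[[-0.06,0,0,0,0,0],[-0.12,0,0,0,0,0],[-0.15,0.06,0,0,0,0],[-0.15,0.15,0,0,0,0],[-0.15,0.25,0,0,0,0],[-0.15,0.35,0,0,0,0],[-0.15,0.43,0,0,0,0],[-0.14,0.48,0,0,0,0],[-0.11,0.48,0,0,0,0],[-0.08,0.48,0,0,0,0]]]'
python3 -m handwheel '[[[0.02,0,0,0,0,0],[0.035,0,0,0,0,0],[0.045,0,0,0,0,0],[0.05,0,0,0,0,0],[0.055,0,0,0,0,0],[0.06,0,0,0,0,0],[0.065,0,0,0,0,0],[0.065,0,0,0,0,0],[0.065,0,0,0,0,0],[0.065,0,0,0,0,0]]]'
```

```text
time_s: 24.95
ee_pos: [0.5712, 0.016, 0.0174]
ee_rot: [[0.986, -0.168, 0.001], [-0.168, -0.986, 0.0], [0.001, -0.0, -1.0]]
wrist_force: [0.9, 0.5, 0.4]
opening: -0.0002
gripper_force: 0.0
time_s: 25.95
ee_pos: [0.5828, 0.0139, 0.017]
ee_rot: [[0.986, -0.168, -0.001], [-0.168, -0.986, -0.0], [-0.001, 0.0, -1.0]]
wrist_force: [-3.6, -1.1, 1.3]
opening: -0.0001
gripper_force: 2.2
```

```bash
python3 -m handwheel '[[[0.003,0,0,0,0,0],[0.006,0,0,0,0,0],[0.009,0,0,0,0,0],[0.011,0,0,0,0,0],[0.013,0,0,0,0,0],[0.015,0,0,0,0,0],[0.015,0,0,0,0,0],[0.015,0,0,0,0,0],[0.015,0,0,0,0,0],[0.015,0,0,0,0,0]]]'
```

```text
time_s: 26.95
ee_pos: [0.5828, 0.0139, 0.017]
ee_rot: [[0.986, -0.168, -0.009], [-0.168, -0.986, 0.001], [-0.009, 0.001, -1.0]]
wrist_force: [-16.2, 0.2, 10.1]
opening: 0.0003
gripper_force: 8.1
```

```bash
python3 -m handwheel '[[[-0.06,0,0,0,0,0],[-0.13,0,0,0,0,0],[-0.2,0,-0.05,0,0,0],[-0.3,0,-0.15,0,0,0],[-0.4,0,-0.25,0,0,0],[-0.5,0.1,-0.35,0,0,0],[-0.6,0.2,-0.45,0,0,0],[-0.7,0.3,-0.5,0,0,0],[-0.75,0.4,-0.5,0,0,0],[-0.8,0.5,-0.5,0,0,0]]]'
python3 - <<'E'
from h import *
im,d,C=see();a=im[200:330,200:340]
im,d,C=see('top');b=im[150:280,220:360]
save(cv2.resize(np.hstack([a,b]),(800,371),interpolation=cv2.INTER_CUBIC),'e.png')
for n in ('oil_bottle','dropper_red','timer'): print(n,[np.round(x['at'],3) for x in r.mark_of('top',n)[:1]])
E
```

```text
time_s: 27.95
ee_pos: [0.4126, -0.0589, 0.1187]
ee_rot: [[0.986, -0.167, 0.006], [-0.167, -0.986, -0.001], [0.006, 0.0, -1.0]]
wrist_force: [-0.2, -0.4, 0.4]
opening: 0.0
gripper_force: 0.0
see scene [ 0.6464  0.0485 -0.1732] cost 1.19 [('cold_block', [4.0, 2.0], 0.81), ('far_left', [-2.0, 0.0], 0.79), ('bumper_left', [2.0, 0.0], 0.69), ('bumper_right', [-4.0, -2.0], 0.44)]
L fence xy mm [ 0.7 87.4]
R fence xy mm [  0.3 -42.6]
t 28.25
see top [ 0.645   0.0509 -0.1691] cost 0.55 [('cold_block', [-2.0, 1.0], 0.8), ('far_left', [1.0, 1.0], 0.64), ('far_right', [-1.0, -0.0], 0.98), ('bumper_left', [-0.0, -3.0], 0.65), ('bumper_right', [1.0, 1.0], 0.39)]
L fence xy mm [-1.3 89.7]
R fence xy mm [ -1.1 -40.3]
t 28.55
oil_bottle [array([ 0.678,  0.212, -0.006])]
dropper_red [array([ 0.616, -0.177, -0.   ])]
timer [array([ 0.429, -0.357, -0.006])]
```

View pics/e.png

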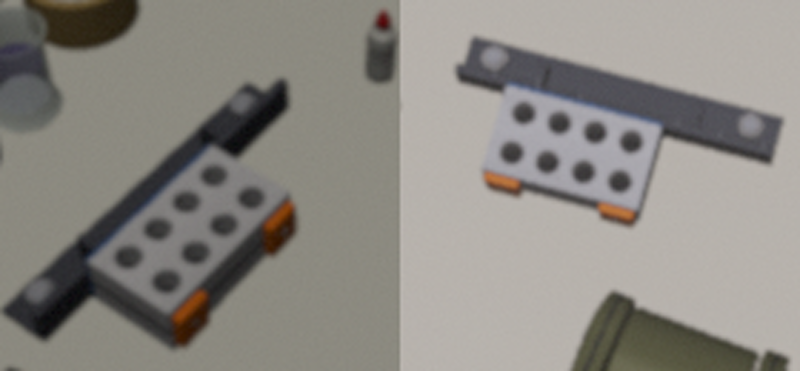

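The picture shows the blue far face closed against the fence at both ends, from (90,262) to (215,150) in the left view. Both ends measure within about 1 mm of the fence, and the bottles and timer are where they started.

```bash
python3 -c "
from plant import r
print(r.sign_off())"
```

```text
the job is handed in; nothing more can be done
None
```

The job is handed in at about 28.6 s of the 58 s: after alternating left and right bumper pushes, the block's blue far face lies along the fence, both ends within about 1.5 mm by camera and well inside its length. The arm has backed clear, and the bottles and timer measure within about 3 mm (x, y) of where they started; the sign-off returned no verdict.

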